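# Objectives back into their own cases

## Task

The four microscope objectives have been put into one another's cases: change them round until each stands in the case bottom whose rim has the colour of the objective's own ring, using the empty grey-rimmed spare case bottom on the way. Keep the objectives upright, set them down gently without dropping them, never stand one on the bare steel table, and leave the amber oil bottle standing where it is.

Things in the scene. Friction and masses are not known exactly. Their poses are not given: they have to be found in the camera images.
- objective_red: Microscope objective, red ring (from above: a red cone around the bare metal nose). Loose, upright, nose up, round, 0.1 to 0.3 kg. From its underside: brass thread dia 25 to 6 mm, straight steel barrel dia 34 from 6 to 42 mm (grip here from above), nose dia 21 up to 52 mm. Origin: centre of the underside, z up along the barrel.
- objective_yellow: Microscope objective, yellow ring (from above: a yellow cone around the bare metal nose). Loose, upright, nose up, round, 0.1 to 0.3 kg. From its underside: brass thread dia 25 to 6 mm, straight steel barrel dia 34 from 6 to 42 mm (grip here from above), nose dia 18 up to 56 mm. Origin: centre of the underside, z up along the barrel.
- objective_green: Microscope objective, green ring (from above: a green cone around the bare metal nose). Loose, upright, nose up, round, 0.1 to 0.3 kg. From its underside: brass thread dia 25 to 6 mm, straight steel barrel dia 34 from 6 to 42 mm (grip here from above), nose dia 16 up to 60 mm. Origin: centre of the underside, z up along the barrel.
- objective_blue: Microscope objective, blue ring (from above: a blue cone around the bare metal nose). Loose, upright, nose up, round, 0.1 to 0.3 kg. From its underside: brass thread dia 25 to 6 mm, straight steel barrel dia 34 from 6 to 42 mm (grip here from above), nose dia 12 up to 66 mm. Origin: centre of the underside, z up along the barrel.
- case_red: Open bottom half of an objective case, a shallow round black cup with a red rim: outside dia 70, rim 15 mm above the table, inside dia 54, flat floor 6 mm above the table. Held to the table by a magnet, it does not move. Origin: centre of the underside, on the table; z up; round.
- case_yellow: Open bottom half of an objective case, a shallow round black cup with a yellow rim: outside dia 70, rim 15 mm above the table, inside dia 54, flat floor 6 mm above the table. Held to the table by a magnet, it does not move. Origin: centre of the underside, on the table; z up; round.
- case_green: Open bottom half of an objective case, a shallow round black cup with a green rim: outside dia 70, rim 15 mm above the table, inside dia 54, flat floor 6 mm above the table. Held to the table by a magnet, it does not move. Origin: centre of the underside, on the table; z up; round.
- case_blue: Open bottom half of an objective case, a shallow round black cup with a blue rim: outside dia 70, rim 15 mm above the table, inside dia 54, flat floor 6 mm above the table. Held to the table by a magnet, it does not move. Origin: centre of the underside, on the table; z up; round.
- case_spare: Open bottom half of an objective case, a shallow round black cup with a grey rim, the spare one, empty at the start: outside dia 70, rim 15 mm above the table, inside dia 54, flat floor 6 mm above the table. Held to the table by a magnet, it does not move. Origin: centre of the underside, on the table; z up; round.
- oil_bottle: Small amber glass bottle of immersion oil with a black dropper cap, standing loose among the cases: dia 32, 74 mm tall, 90 g. Origin: centre of the underside. To be left alone.

How it is judged:
By the outcome, as a careful person would: the job done as asked, in the order asked, and still so for the second after the job is handed in, with the robot touching nothing.
It also fails if it takes over 128 s, if anything falls off the work surface, if the arm or the gripper's body presses on something with over 40 N, if the wrist force passes 120 N, or if a joint passes its speed limit or range.

## Robot

A 6-joint arm with a two-finger parallel gripper is mounted at the origin on the work surface. World frame = base frame: x ahead of the robot, y to its left, z up, the work surface at z = 0. Lengths are in m, angles in rad, forces in N, time in s.
With the tool pointing down it reaches from about 0.375 to 0.825 m from the base axis. Payload 5.5 kg.
Tool frame: the origin (TCP) lies at the very end of the fingers, on their centre line; the grasp point (between the pads) lies 19 mm behind it; z points along the fingers, y is the line along which they close (so a half turn about z gives the same grasp; the last joint's range is limited). The gripper opens to 85 mm and grips with 20 to 120 N. Pads are 22 mm wide; open, the fingers measure 114 mm over their backs; the gripper's body (76 mm by 85 mm) begins 54 mm behind the grasp point. The pads swing forward as they close: fully open they stand 13 mm farther back than shut.
Start: joints at [1.348, 0.314, -0.047, 1.21, 0, 1.571], TCP at [0.133, 0.585, 0.231] pointing down, gripper open.
Joint ranges: [-2.67, 2.67], [-0.69, 1.73], [-1.03, 1.25], [-2.08, 2.16], [-1.42, 1.45], [-3.14, 3.14]. Speed limits (rad/s): [2.39, 2.39, 3.01, 3.14, 3.14, 3.14].

## Interface

Orientations are given as a 3x3 rotation matrix whose columns are the frame's x, y, z axes.
In Python, from cell import bot, probe_bus, grab_frame gives the robot as it stands (bot), with the cameras as plain functions and the readings (probe_bus).
- The arm moves only by the tool jog_arm, called after ">>>" as name(argument=value, ...) on one line, values as JSON. Schema: {"type":"object","properties":{"rows":{"type":"array","items":{"type":"object","properties":{"aperture":{"type":"number"},"pos":{"type":"array","items":{"type":"number"},"minItems":3,"maxItems":3},"rot":{"type":"array","items":{"type":"number"},"minItems":3,"maxItems":3}},"additionalProperties":false,"required":["aperture"]},"minItems":1,"maxItems":20},"force":{"type":"number"},"only":{"type":"string"},"quiet":{"type":"boolean"},"lines":{"type":"string"}},"required":["rows"],"additionalProperties":false}. rows is a list of rows, 1 to 20 of them, each an object with the fields aperture (the finger opening in m), pos (a list: dx, dy, dz in shares of the most that a row can go, 1 being 62.5 mm), rot (a list: a rotation vector rx, ry, rz in shares of 2 pi rad (1.0 is 2 pi rad)); a field left out counts as zero (the opening has to be given); each row shifts and turns the commanded pose from where the row before left it, along the tool's axes as they then stand; what a row does not reach is not made up. A row lasts 1/8 s, in which the tool goes at most 0.0625 m and 0.188 rad, less where a joint would pass 70% of its speed; a pose out of reach is approached as far as the arm can. The fingers move at their own pace and stop on an object; force is the grip in N (left out, the last holds). Time passes only in rows, so rows that do not move let the fingers close. The tool returns the time, the measured TCP pose, the force, the opening and the grip force at its end. only (a regular expression) keeps the lines of the reply that match it, lines (a string "A,B") keeps lines A to B, and quiet returns only ok. Input that does not fit is refused with a message, and nothing moves.
- probe_bus.read_state(): the state, without advancing time (a new reading comes with each control period).
- grab_frame(name): name is "side" or "top"; returns a dict with "color" (420x560x3 uint8, blue, green, red), "vertical_fov" (degrees; the focal length in pixels is half the picture's height over the tangent of half this angle, whatever the lens; pixels are square), "cx", "cy" (the principal point, pixels), "k1" (the pictures are not rectified: a ray, as slopes to the right and down, at radius r is drawn at 1 + k1 r^2 times it, then the intrinsics apply), "position" and "rotation" of the camera in the world. Camera axes: x right, y down, z forward; pixel columns grow to the right and rows downward; lengths in m; the calibration is good to about 2 mm. A picture is of the moment at which its call begins. There is no depth.
- bot.close_job(): hands the job in; it is judged then, once.
The state is a dict: "time": time; "q": joint angles; "joint_velocities": joint speeds; "joint_efforts": joint torques, N m; "tool_pos": TCP position; "ee_rot": TCP orientation; "ft_force": force on the tool from outside, world axes, zero at the start; "ft_torque": the same for the moment, N m; "width": finger opening in m; "grip_force": force on a finger pad.
Only numpy, scipy, OpenCV 4.12 (cv2) and the standard library are available. Lean on these libraries where they do the work, as an engineer would, in place of code of your own. Each camera call takes 0.05 s, during which the arm holds its last target. There are 200 camera calls.

## Working session

There is one attempt and no reset: what is moved stays moved. The work goes in short steps, Python scripts to look and compute and a tool call to move; the robot and the scene stay as the last step left them, time stands still between calls to the robot, and variables do not carry over. Pictures are saved under pics/ and viewed, at most 14 in all, crops included, and the job is handed in when it is done.

```bash
ls; mkdir -p pics; python3 - <<'E'
from cell import bot, probe_bus, grab_frame
import cv2,pickle
for n in("top","side"):
    f=grab_frame(n); cv2.imwrite(f"pics/{n}0.png",f["color"]); pickle.dump(f,open(f"{n}0.pkl","wb"))
    print(n,{k:v for k,v in f.items() if k!="color"})
s=probe_bus.read_state(); print(s)
E
```

```text
cell.py
pics
top {'vertical_fov': 51.25695791522503, 'cx': 276.8623179522137, 'cy': 219.8609102325321, 'k1': -0.007132082361775029, 'position': array([0.3772706 , 0.00168799, 0.77283528]), 'rotation': array([[-0.08354183, -0.9648083 ,  0.2493305 ],
       [-0.99650026,  0.08017407, -0.0236507 ],
       [ 0.00282855, -0.25043373, -0.96812961]])}
side {'vertical_fov': 45.07311368144907, 'cx': 277.5103151978667, 'cy': 200.2431472238862, 'k1': -0.18463860303180574, 'position': array([ 0.18360581, -0.55639012,  0.69393758]), 'rotation': array([[ 0.82791462, -0.39373423,  0.39941299],
       [-0.5608532 , -0.57990735,  0.59089013],
       [-0.00103114, -0.71321863, -0.70094088]])}
{'time': 0.1, 'q': array([ 1.34798454e+00,  3.14161076e-01, -4.79663497e-02,  1.21021201e+00,
        2.82768496e-05,  1.57079152e+00]), 'joint_velocities': array([-2.59331924e-04, -1.87354196e-03,  9.90637597e-04,  8.84018835e-05,
       -6.12562854e-04,  4.95433558e-04]), 'joint_efforts': array([-5.82832417e-04, -5.40767455e+01,  3.40542769e+01,  1.12084459e-02,
        2.84798199e-05,  6.21953603e-06]), 'tool_pos': array([0.13245968, 0.58466309, 0.23052292]), 'ee_rot': array([[-9.75281028e-01,  2.20967826e-01, -3.68562755e-04],
       [ 2.20968132e-01,  9.75279877e-01, -1.49871415e-03],
       [ 2.82842309e-05, -1.54310810e-03, -9.99998809e-01]]), 'ft_force': array([-0.41424262, -0.37302068,  0.35423053]), 'ft_torque': array([-0.00264364, -0.02537495,  0.00024394]), 'grip_force': 0.0, 'width': 0.08546297458197563}
```

View pics/top0.png

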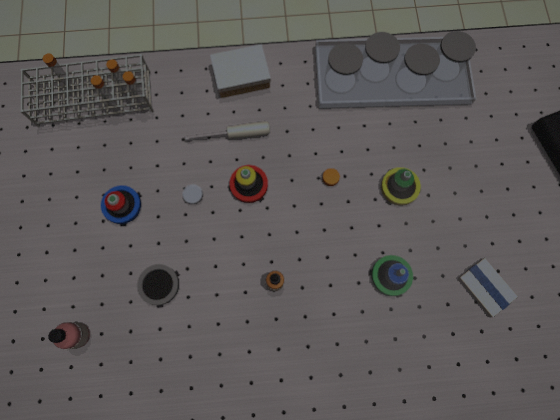

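View pics/side0.png

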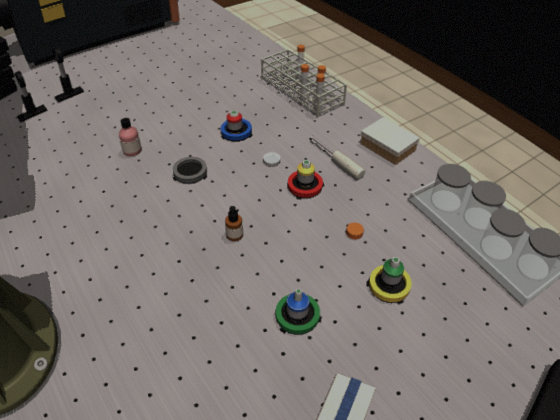

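Top view: the red objective stands in blue case (121,204), yellow in red (249,184), green in yellow (401,186) and blue in green (392,276). The spare case is at (158,285) and the oil bottle at (275,281). I'll enlarge these in both views.

```bash
python3 - <<'E'
import cv2,pickle,numpy as np
P={"top":[(121,204),(249,184),(401,186),(392,276),(158,285),(275,281)],"side":[(236,126),(305,179),(391,278),(298,310),(190,170),(234,224)]}
names=["redO/blueC","yelO/redC","grnO/yelC","bluO/grnC","spare","oil"]
t=[]
for n in P:
    im=pickle.load(open(n+"0.pkl","rb"))["color"]
    for (u,v),nm in zip(P[n],names):
        c=cv2.resize(im[v-25:v+25,u-25:u+25],(200,200),interpolation=cv2.INTER_CUBIC)
        c=cv2.convertScaleAbs(c,alpha=1.6)
        for k in range(0,200,40):
            cv2.line(c,(k,0),(k,4),(255,255,255),1);cv2.line(c,(0,k),(4,k),(255,255,255),1)
        t.append(c)
cv2.imwrite("pics/m0.png",np.vstack([np.hstack(t[i:i+4]) for i in(0,4,8)]))
E
```

```text
(no output)
```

View pics/m0.png

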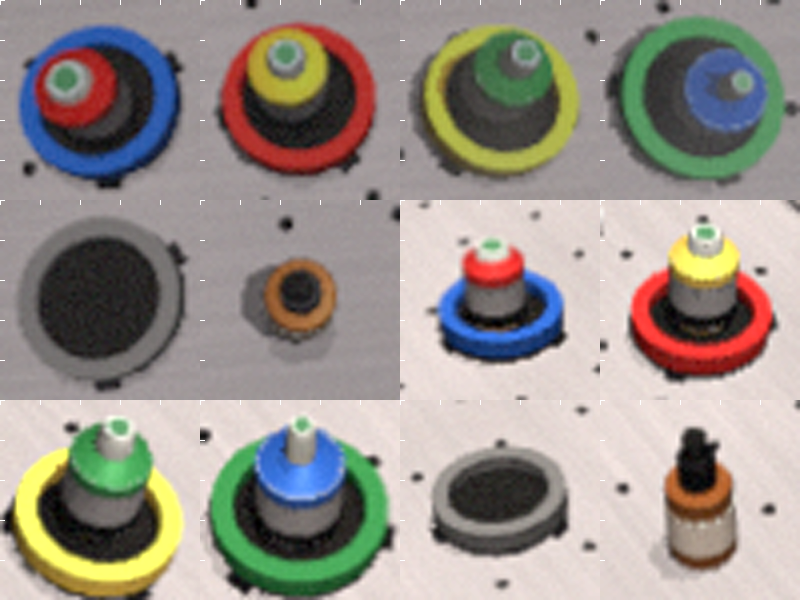

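Crop reading (top row, in crop pixels): noses at red (66,79), yellow (87,55), green (126,51) and blue (142,81). Rim centres are all near (100,100). Next I back-project from both cameras at known heights and compare.

```bash
cat > h.py <<'E'
import numpy as np, cv2
def back(f,u,v,z):
    "pixel -> world point at height z"
    F=210/np.tan(np.radians(f["vertical_fov"])/2)
    K=np.array([[F,0,f["cx"]],[0,F,f["cy"]],[0,0,1]])
    p=cv2.undistortPoints(np.array([[[u,v]]],float),K,np.array([f["k1"],0,0,0]))[0,0]
    d=f["rotation"]@[p[0],p[1],1]
    return f["position"]+d*(z-f["position"][2])/d[2]
E
python3 - <<'E'
import pickle,numpy as np
from h import back
P={"top":[(121,204),(249,184),(401,186),(392,276),(158,285),(275,281)],"side":[(236,126),(305,179),(391,278),(298,310),(190,170),(234,224)]}
nose={"top":[(66,79),(87,55),(126,51),(142,81)],"side":[(91,44),(106,32),(120,24),(102,24)]}
rim={"top":[(99.5,101.5),(98.5,98),(101,100),(102.5,98),(99.5,99)],"side":[(101.5,104),(102,110),(98,113),(99,108),(99.5,88)]}
H=[.058,.062,.066,.072]
F={n:pickle.load(open(n+"0.pkl","rb")) for n in P}
def w(n,i,c,z):
    u,v=P[n][i];return back(F[n],u-25+(c[0]+.5)/4-.5,v-25+(c[1]+.5)/4-.5,z)[:2]*1000
for i in range(5):
    if i<4: print("nose",i,*[w(n,i,nose[n][i],H[i]).round(1) for n in P])
    print("rim",i,*[w(n,i,rim[n][i],.015).round(1) for n in P])
print("oil",w("top",5,(100,90),.074),w("side",5,(95,35),.074))
E
```

```text
nose 0 [622.5 261.5] [621.7 264.6]
rim 0 [625.3 262. ] [626.  265.2]
nose 1 [649.2  31.4] [649.3  33.5]
rim 1 [645.9  29.5] [646.5  30. ]
nose 2 [ 623.  -245.5] [ 623.1 -243.8]
rim 2 [ 618.1 -248.1] [ 618.2 -248.2]
nose 3 [ 456.7 -209. ] [ 455.6 -208.6]
rim 3 [ 457.2 -207.9] [ 455.9 -208.9]
rim 4 [475.1 197.6] [475.5 200.3]
oil [461.93130717  -3.81374539] [462.57131253  -4.56911458]
```

Both cameras agree to about 3 mm. Averages in mm: red objective (622,263), yellow (649,32), green (623,-245), blue (456,-209); cases blue (625.6,263.6), red (646,30), yellow (618,-248), green (456.4,-208.5), spare (475,199).

I'll square the tool with the world first, then go above the red objective.

The manual's scale: shifts go in shares of 62.5 mm and turns go in shares of 2 pi rad. Converting my numbers, -0.0408 m is -0.6528, -0.0268 m is -0.4288, -0.1114 rad / 6.2832 = -0.0177.

>>> jog_arm(rows=[{"aperture": 0.06,"rot": [0,0,-0.0177]},{"aperture": 0.06,"rot": [0,0,-0.0177]},{"aperture": 0.06,"pos": [-0.6528,-0.4288,0]},{"aperture": 0.06,"pos": [-0.6528,-0.4288,0]},{"aperture": 0.06,"pos": [-0.6528,-0.4288,0]},{"aperture": 0.06,"pos": [-0.6528,-0.4288,0]},{"aperture": 0.06,"pos": [-0.6528,-0.4288,0]},{"aperture": 0.06,"pos": [-0.6528,-0.4288,0]},{"aperture": 0.06,"pos": [-0.6528,-0.4288,0]},{"aperture": 0.06,"pos": [-0.6528,-0.4288,0]},{"aperture": 0.06,"pos": [-0.6528,-0.4288,0]},{"aperture": 0.06,"pos": [-0.6528,-0.4288,0]},{"aperture": 0.06,"pos": [-0.6528,-0.4288,0]},{"aperture": 0.06,"pos": [-0.6528,-0.4288,0]},{"aperture": 0.06},{"aperture": 0.06}], force=40)

```text
time: 2.1
tool_pos: [0.6216, 0.2635, 0.2306]
ee_rot: [[-1.0, 0.0, -0.002], [0.0, 1.0, -0.0], [0.002, -0.0, -1.0]]
ft_force: [-0.7, 0.3, -0.3]
width: 0.0599
grip_force: 0.0
```

```bash
python3 -c "
from cell import bot, probe_bus, grab_frame
s=probe_bus.read_state();print(s['ee_rot'].round(4),s['q'].round(2))"
```

```text
[[-1.0e+00  4.0e-04 -1.6e-03]
 [ 4.0e-04  1.0e+00 -2.0e-04]
 [ 1.6e-03 -2.0e-04 -1.0e+00]] [0.4  0.46 0.17 1.28 0.   0.4 ]
```

In the tool's units: 0.035 m is 0.56, 0.01 m is 0.16.

>>> jog_arm(rows=[{"aperture": 0.06,"pos": [0,0,0.56]},{"aperture": 0.06,"pos": [0,0,0.56]},{"aperture": 0.06,"pos": [0,0,0.56]},{"aperture": 0.06,"pos": [0,0,0.56]},{"aperture": 0.06,"pos": [0,0,0.56]},{"aperture": 0.06,"pos": [0,0,0.16]},{"aperture": 0.06,"pos": [0,0,0.16]},{"aperture": 0.06,"pos": [0,0,0.112]},{"aperture": 0.06,"pos": [0,0,0.1056]},{"aperture": 0.06},{"aperture": 0.06}])

```text
time: 3.48
tool_pos: [0.6225, 0.2636, 0.0231]
ee_rot: [[-1.0, 0.0, 0.001], [0.0, 1.0, 0.0], [-0.001, 0.0, -1.0]]
ft_force: [-0.4, -0.3, 0.4]
width: 0.0599
grip_force: 0.0
```

```bash
python3 - <<'E'
from cell import bot, probe_bus, grab_frame
import cv2
f=grab_frame("side")["color"][70:170,180:300]
cv2.imwrite("pics/s1.png",cv2.resize(f,None,fx=5,fy=5,interpolation=cv2.INTER_CUBIC))
E
```

```text
(no output)
```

View pics/s1.png

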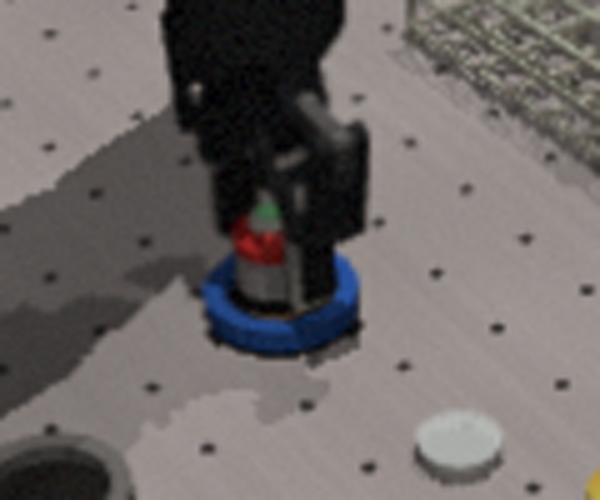

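The red objective's barrel (262,285) stands between the two fingers, whose tips are just above the blue rim. Closing, then a short test lift.

In the tool's units: -0.03 m is -0.48, -0.025 m is -0.4.

>>> jog_arm(rows=[{"aperture": 0.03},{"aperture": 0.03},{"aperture": 0.03},{"aperture": 0.03},{"aperture": 0.03},{"aperture": 0.03,"pos": [0,0,-0.08]},{"aperture": 0.03,"pos": [0,0,-0.16]},{"aperture": 0.03,"pos": [0,0,-0.48]},{"aperture": 0.03,"pos": [0,0,-0.48]},{"aperture": 0.03,"pos": [0,0,-0.48]},{"aperture": 0.03,"pos": [0,0,-0.4]},{"aperture": 0.03}], force=40)

```text
time: 5.03
tool_pos: [0.6237, 0.2642, 0.1553]
ee_rot: [[-1.0, -0.0, 0.004], [-0.0, 1.0, 0.002], [-0.004, 0.002, -1.0]]
ft_force: [0.5, 0.7, -2.1]
width: 0.0332
grip_force: 39.9
```

In the tool's units: 0.03 m is 0.48, 0.0293 m is 0.4688.

>>> jog_arm(rows=[{"aperture": 0.03,"pos": [0.4688,-0.2048,0]},{"aperture": 0.03,"pos": [0.4688,-0.2048,0]},{"aperture": 0.03,"pos": [0.4688,-0.2048,0]},{"aperture": 0.03,"pos": [0.4688,-0.2048,0]},{"aperture": 0.03,"pos": [0.4688,-0.2048,0]},{"aperture": 0.03},{"aperture": 0.03,"pos": [0,0,0.48]},{"aperture": 0.03,"pos": [0,0,0.48]},{"aperture": 0.03,"pos": [0,0,0.48]},{"aperture": 0.03},{"aperture": 0.03},{"aperture": 0.03}])

```text
time: 6.52
tool_pos: [0.4769, 0.2001, 0.064]
ee_rot: [[-1.0, 0.0, 0.002], [0.0, 1.0, 0.001], [-0.002, 0.001, -1.0]]
ft_force: [0.4, 0.1, -1.3]
width: 0.0325
grip_force: 40.0
```

```bash
python3 - <<'E'
from cell import bot, probe_bus, grab_frame
import cv2
f=grab_frame("side")["color"][110:210,130:250]
cv2.imwrite("pics/s2.png",cv2.resize(f,None,fx=5,fy=5,interpolation=cv2.INTER_CUBIC))
E
```

```text
(no output)
```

View pics/s2.png

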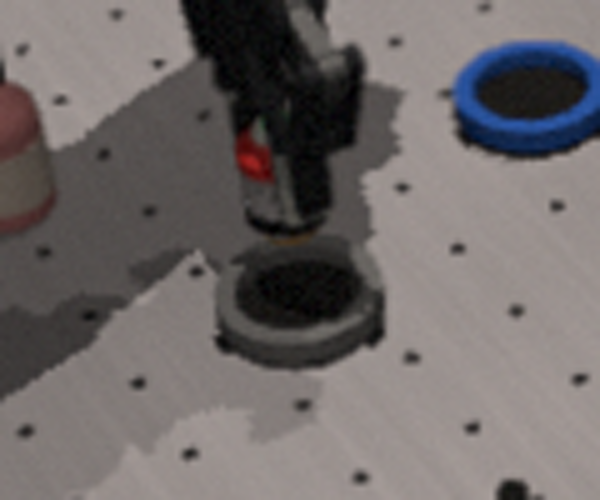

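Red is held upright over the grey spare (case centre at (300,293)). Lowering, slowly at the end.

In the tool's units: 0.02 m is 0.32, 0.012 m is 0.192.

>>> jog_arm(rows=[{"aperture": 0.03,"pos": [0,0,0.32]},{"aperture": 0.03,"pos": [0,0,0.192]},{"aperture": 0.03,"pos": [0,0,0.064]},{"aperture": 0.03,"pos": [0,0,0.024]},{"aperture": 0.03,"pos": [0,0,0.024]},{"aperture": 0.03,"pos": [0,0,0.008]},{"aperture": 0.03},{"aperture": 0.03}])

```text
time: 7.58
tool_pos: [0.4758, 0.1996, 0.0233]
ee_rot: [[-1.0, -0.0, 0.0], [-0.0, 1.0, 0.0], [-0.0, 0.0, -1.0]]
ft_force: [0.3, -1.0, -0.9]
width: 0.0326
grip_force: 40.0
```

In the tool's units: 0.0005 m is 0.008.

>>> jog_arm(rows=[{"aperture": 0.03,"pos": [0,0,0.008]},{"aperture": 0.03}])

```text
time: 7.82
tool_pos: [0.4758, 0.1996, 0.0231]
ee_rot: [[-1.0, 0.0, 0.0], [0.0, 1.0, 0.0], [-0.0, 0.0, -1.0]]
ft_force: [-1.0, -0.8, 4.8]
width: 0.0328
grip_force: 40.4
```

>>> jog_arm(rows=[{"aperture": 0.03,"pos": [0,0,0.008]},{"aperture": 0.03}])

```text
time: 8.07
tool_pos: [0.4759, 0.1997, 0.0231]
ee_rot: [[-1.0, -0.0, 0.001], [-0.0, 1.0, 0.0], [-0.001, 0.0, -1.0]]
ft_force: [-3.5, -2.2, 11.9]
width: 0.0328
grip_force: 41.1
```

>>> jog_arm(rows=[{"aperture": 0.03,"pos": [0,0,-0.0112]},{"aperture": 0.06},{"aperture": 0.06},{"aperture": 0.06},{"aperture": 0.06,"pos": [0,0,-0.4768]},{"aperture": 0.06,"pos": [0,0,-0.64]},{"aperture": 0.06,"pos": [0,0,-0.64]},{"aperture": 0.06,"pos": [0,0,-0.64]},{"aperture": 0.06,"pos": [0.0304,-0.6528,0]},{"aperture": 0.06,"pos": [0.0304,-0.6528,0]},{"aperture": 0.06,"pos": [0.0304,-0.6528,0]},{"aperture": 0.06,"pos": [0.0304,-0.6528,0]},{"aperture": 0.06,"pos": [0.0304,-0.6528,0]},{"aperture": 0.06,"pos": [0.0304,-0.6528,0]},{"aperture": 0.06,"pos": [0.0304,-0.6528,0]},{"aperture": 0.06,"pos": [0.0304,-0.6528,0]},{"aperture": 0.06,"pos": [0.0304,-0.6528,0]},{"aperture": 0.06,"pos": [0.0304,-0.6528,0]},{"aperture": 0.06},{"aperture": 0.06}])

```text
time: 10.58
tool_pos: [0.4564, -0.2081, 0.1725]
ee_rot: [[-1.0, 0.0, -0.001], [0.0, 1.0, 0.001], [0.001, 0.001, -1.0]]
ft_force: [-0.6, 0.1, 0.0]
width: 0.0598
grip_force: 0.0
```

```bash
python3 - <<'E'
from cell import bot, probe_bus, grab_frame
import cv2
f=grab_frame("side")["color"]
cv2.imwrite("pics/s3.png",f)
E
```

```text
(no output)
```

View pics/s3.png

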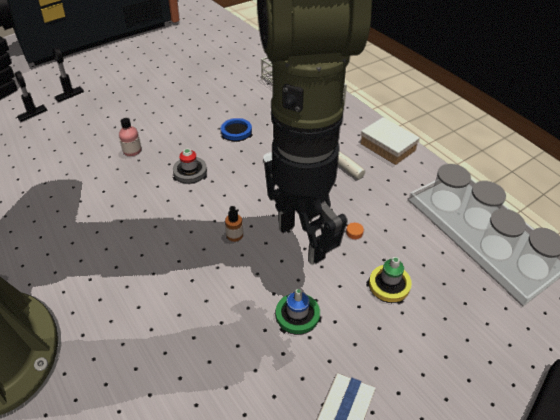

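Red now stands upright in the spare at (190,162), and the bottle is undisturbed at (234,224). Next: pick blue.

In the tool's units: 0.04 m is 0.64, 0.03 m is 0.48.

>>> jog_arm(rows=[{"aperture": 0.06,"pos": [0,0,0.64]},{"aperture": 0.06,"pos": [0,0,0.64]},{"aperture": 0.06,"pos": [0,0,0.48]},{"aperture": 0.06,"pos": [0,0,0.32]},{"aperture": 0.06,"pos": [0,0,0.16]},{"aperture": 0.06,"pos": [0,0,0.16]},{"aperture": 0.06},{"aperture": 0.03},{"aperture": 0.03},{"aperture": 0.03},{"aperture": 0.03},{"aperture": 0.03},{"aperture": 0.03}])

```text
time: 12.25
tool_pos: [0.4573, -0.2088, 0.0236]
ee_rot: [[-1.0, 0.0, 0.001], [0.0, 1.0, -0.001], [-0.001, -0.001, -1.0]]
ft_force: [-1.4, 0.4, 5.9]
width: 0.0328
grip_force: 39.5
```

>>> jog_arm(rows=[{"aperture": 0.03,"pos": [0,0,-0.08]},{"aperture": 0.03,"pos": [0,0,-0.24]},{"aperture": 0.03,"pos": [0,0,-0.64]},{"aperture": 0.03,"pos": [0,0,-0.64]},{"aperture": 0.03,"pos": [0,0,-0.48]},{"aperture": 0.03}])

```text
time: 13.0
tool_pos: [0.4585, -0.2093, 0.1556]
ee_rot: [[-1.0, 0.0, 0.005], [0.0, 1.0, -0.002], [-0.005, -0.002, -1.0]]
ft_force: [0.5, -1.4, -2.7]
width: 0.0326
grip_force: 40.3
```

In the tool's units: 0.0394 m is 0.6304, -0.0141 m is -0.2256.

>>> jog_arm(rows=[{"aperture": 0.03,"pos": [-0.2256,0.6304,0]},{"aperture": 0.03,"pos": [-0.2256,0.6304,0]},{"aperture": 0.03,"pos": [-0.2256,0.6304,0]},{"aperture": 0.03,"pos": [-0.2256,0.6304,0]},{"aperture": 0.03,"pos": [-0.2256,0.6304,0]},{"aperture": 0.03,"pos": [-0.2256,0.6304,0]},{"aperture": 0.03,"pos": [-0.2256,0.6304,0]},{"aperture": 0.03,"pos": [-0.2256,0.6304,0]},{"aperture": 0.03,"pos": [-0.2256,0.6304,0]},{"aperture": 0.03,"pos": [-0.2256,0.6304,0]},{"aperture": 0.03,"pos": [-0.2256,0.6304,0]},{"aperture": 0.03,"pos": [-0.2256,0.6304,0]},{"aperture": 0.03},{"aperture": 0.03,"pos": [0,0,0.48]},{"aperture": 0.03,"pos": [0,0,0.48]},{"aperture": 0.03,"pos": [0,0,0.48]},{"aperture": 0.03},{"aperture": 0.03}])

```text
time: 15.25
tool_pos: [0.6259, 0.2639, 0.0632]
ee_rot: [[-1.0, 0.0, -0.0], [0.0, 1.0, -0.0], [0.0, -0.0, -1.0]]
ft_force: [0.2, 0.4, -1.8]
width: 0.0327
grip_force: 40.7
```

In the tool's units: 0.02 m is 0.32, 0.012 m is 0.192.

>>> jog_arm(rows=[{"aperture": 0.03,"pos": [0,0,0.32]},{"aperture": 0.03,"pos": [0,0,0.192]},{"aperture": 0.03,"pos": [0,0,0.064]},{"aperture": 0.03,"pos": [0,0,0.024]},{"aperture": 0.03,"pos": [0,0,0.016]},{"aperture": 0.03,"pos": [0,0,0.008]},{"aperture": 0.03},{"aperture": 0.03}])

```text
time: 16.25
tool_pos: [0.626, 0.2644, 0.0238]
ee_rot: [[-1.0, 0.0, 0.0], [0.0, 1.0, 0.0], [-0.0, 0.0, -1.0]]
ft_force: [0.1, -0.5, -2.4]
width: 0.0331
grip_force: 40.7
```

>>> jog_arm(rows=[{"aperture": 0.03,"pos": [0,0,0.008]},{"aperture": 0.03},{"aperture": 0.03}])

```text
time: 16.62
tool_pos: [0.626, 0.2645, 0.0237]
ee_rot: [[-1.0, -0.0, 0.0], [-0.0, 1.0, 0.0], [-0.0, 0.0, -1.0]]
ft_force: [-0.8, -0.4, 3.1]
width: 0.0328
grip_force: 41.0
```

In the tool's units: -0.0424 m is -0.6784, -0.04 m is -0.64.

>>> jog_arm(rows=[{"aperture": 0.06},{"aperture": 0.06},{"aperture": 0.06},{"aperture": 0.06,"pos": [0,0,-0.472]},{"aperture": 0.06,"pos": [0,0,-0.64]},{"aperture": 0.06,"pos": [0,0,-0.64]},{"aperture": 0.06,"pos": [0,0,-0.64]},{"aperture": 0.06,"pos": [0.0032,-0.6784,0]},{"aperture": 0.06,"pos": [0.0032,-0.6784,0]},{"aperture": 0.06,"pos": [0.0032,-0.6784,0]},{"aperture": 0.06,"pos": [0.0032,-0.6784,0]},{"aperture": 0.06,"pos": [0.0032,-0.6784,0]},{"aperture": 0.06,"pos": [0.0032,-0.6784,0]},{"aperture": 0.06,"pos": [0.0032,-0.6784,0]},{"aperture": 0.06,"pos": [0.0032,-0.6784,0]},{"aperture": 0.06,"pos": [0.0032,-0.6784,0]},{"aperture": 0.06,"pos": [0.0032,-0.6784,0]},{"aperture": 0.06,"pos": [0.0032,-0.6784,0]},{"aperture": 0.06,"pos": [0.0032,-0.6784,0]},{"aperture": 0.06}])

```text
time: 19.12
tool_pos: [0.6231, -0.2474, 0.1724]
ee_rot: [[-1.0, 0.004, 0.0], [0.004, 1.0, -0.001], [-0.0, -0.001, -1.0]]
ft_force: [-0.4, -0.0, -0.5]
width: 0.0598
grip_force: 0.0
```

```bash
python3 - <<'E'
from cell import bot, probe_bus, grab_frame
import cv2
s=probe_bus.read_state();print(s['tool_pos'].round(4))
f=grab_frame("side")["color"]
cv2.imwrite("pics/s4.png",f)
E
```

```text
[ 0.6231 -0.2474  0.1724]
```

View pics/s4.png

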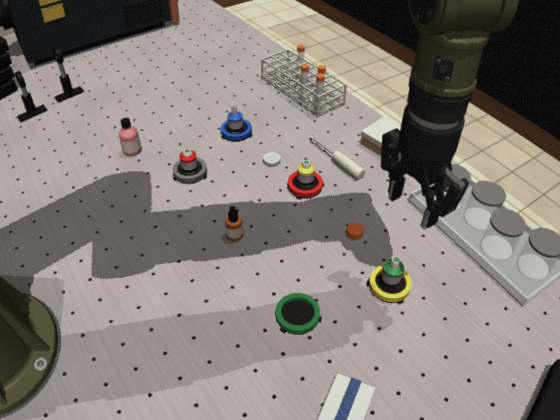

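Blue stands upright in the blue case (236,124), and the green case (298,313) is empty. Next: pick green.

In the tool's units: 0.04 m is 0.64, 0.03 m is 0.48.

>>> jog_arm(rows=[{"aperture": 0.06,"pos": [0,0,0.64]},{"aperture": 0.06,"pos": [0,0,0.64]},{"aperture": 0.06,"pos": [0,0,0.48]},{"aperture": 0.06,"pos": [0,0,0.32]},{"aperture": 0.06,"pos": [0,0,0.16]},{"aperture": 0.06,"pos": [0,0,0.152]},{"aperture": 0.06},{"aperture": 0.03},{"aperture": 0.03},{"aperture": 0.03},{"aperture": 0.03},{"aperture": 0.03},{"aperture": 0.03}])

```text
time: 20.8
tool_pos: [0.6243, -0.2448, 0.0243]
ee_rot: [[-1.0, 0.0, 0.002], [0.0, 1.0, -0.001], [-0.002, -0.001, -1.0]]
ft_force: [-0.3, 0.5, 5.9]
width: 0.0329
grip_force: 40.0
```

>>> jog_arm(rows=[{"aperture": 0.03,"pos": [0,0,-0.08]},{"aperture": 0.03,"pos": [0,0,-0.24]},{"aperture": 0.03,"pos": [0,0,-0.64]},{"aperture": 0.03,"pos": [0,0,-0.64]},{"aperture": 0.03,"pos": [0,0,-0.48]},{"aperture": 0.03}])

```text
time: 21.55
tool_pos: [0.6255, -0.2452, 0.157]
ee_rot: [[-1.0, 0.0, 0.006], [0.0, 1.0, -0.002], [-0.006, -0.002, -1.0]]
ft_force: [0.4, 0.0, -1.4]
width: 0.0327
grip_force: 39.9
```

In the tool's units: 0.0333 m is 0.5328, 0.0073 m is 0.1168.

>>> jog_arm(rows=[{"aperture": 0.03,"pos": [0.5328,0.1168,0]},{"aperture": 0.03,"pos": [0.5328,0.1168,0]},{"aperture": 0.03,"pos": [0.5328,0.1168,0]},{"aperture": 0.03,"pos": [0.5328,0.1168,0]},{"aperture": 0.03,"pos": [0.5328,0.1168,0]},{"aperture": 0.03},{"aperture": 0.03,"pos": [0,0,0.48]},{"aperture": 0.03,"pos": [0,0,0.48]},{"aperture": 0.03,"pos": [0,0,0.48]},{"aperture": 0.03,"pos": [0,0,0.32]},{"aperture": 0.03,"pos": [0,0,0.192]},{"aperture": 0.03,"pos": [0,0,0.064]},{"aperture": 0.03,"pos": [0,0,0.024]},{"aperture": 0.03,"pos": [0,0,0.016]},{"aperture": 0.03,"pos": [0,0,0.008]},{"aperture": 0.03},{"aperture": 0.03}])

```text
time: 23.68
tool_pos: [0.4571, -0.208, 0.0244]
ee_rot: [[-1.0, 0.0, 0.0], [0.0, 1.0, -0.0], [-0.0, -0.0, -1.0]]
ft_force: [0.4, 0.2, -1.6]
width: 0.0326
grip_force: 40.0
```

>>> jog_arm(rows=[{"aperture": 0.03,"pos": [0,0,0.008]},{"aperture": 0.03},{"aperture": 0.03}])

```text
time: 24.05
tool_pos: [0.4572, -0.208, 0.0243]
ee_rot: [[-1.0, -0.0, 0.0], [-0.0, 1.0, -0.0], [-0.0, -0.0, -1.0]]
ft_force: [-1.6, 0.1, 6.4]
width: 0.0328
grip_force: 40.6
```

In the tool's units: -0.04 m is -0.64, 0.0301 m is 0.4816.

>>> jog_arm(rows=[{"aperture": 0.06},{"aperture": 0.06},{"aperture": 0.06},{"aperture": 0.06,"pos": [0,0,-0.464]},{"aperture": 0.06,"pos": [0,0,-0.64]},{"aperture": 0.06,"pos": [0,0,-0.64]},{"aperture": 0.06,"pos": [0,0,-0.64]},{"aperture": 0.06,"pos": [-0.3856,0.4816,0]},{"aperture": 0.06,"pos": [-0.3856,0.4816,0]},{"aperture": 0.06,"pos": [-0.3856,0.4816,0]},{"aperture": 0.06,"pos": [-0.3856,0.4816,0]},{"aperture": 0.06,"pos": [-0.3856,0.4816,0]},{"aperture": 0.06,"pos": [-0.3856,0.4816,0]},{"aperture": 0.06,"pos": [-0.3856,0.4816,0]},{"aperture": 0.06,"pos": [-0.3856,0.4816,0]},{"aperture": 0.06},{"aperture": 0.06}])

```text
time: 26.18
tool_pos: [0.6492, 0.0326, 0.1722]
ee_rot: [[-1.0, -0.0, -0.001], [-0.0, 1.0, -0.0], [0.001, -0.0, -1.0]]
ft_force: [-0.7, -0.7, 0.8]
width: 0.0603
grip_force: 0.0
```

```bash
python3 - <<'E'
from cell import bot, probe_bus, grab_frame
import cv2
f=grab_frame("side")["color"]
cv2.imwrite("pics/s5.png",f)
E
```

```text
(no output)
```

View pics/s5.png

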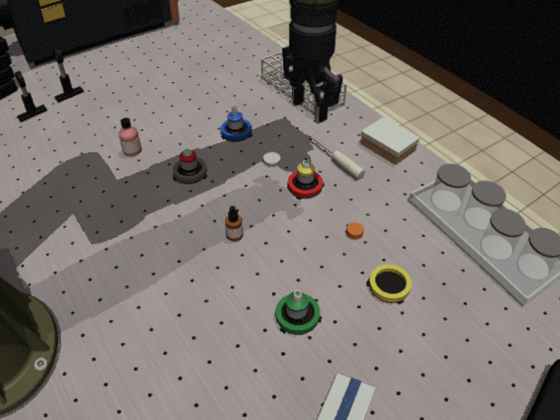

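Green stands in the green case (297,308), and the yellow case (390,283) is empty. Next: pick yellow.

In the tool's units: 0.04 m is 0.64, 0.03 m is 0.48.

>>> jog_arm(rows=[{"aperture": 0.06,"pos": [0,0,0.64]},{"aperture": 0.06,"pos": [0,0,0.64]},{"aperture": 0.06,"pos": [0,0,0.48]},{"aperture": 0.06,"pos": [0,0,0.32]},{"aperture": 0.06,"pos": [0,0,0.16]},{"aperture": 0.06,"pos": [0,0,0.152]},{"aperture": 0.06},{"aperture": 0.03},{"aperture": 0.03},{"aperture": 0.03},{"aperture": 0.03},{"aperture": 0.03},{"aperture": 0.03}])

```text
time: 27.85
tool_pos: [0.6506, 0.033, 0.0242]
ee_rot: [[-1.0, -0.0, 0.002], [-0.0, 1.0, 0.0], [-0.002, 0.0, -1.0]]
ft_force: [0.0, -0.3, 5.0]
width: 0.0326
grip_force: 40.0
```

>>> jog_arm(rows=[{"aperture": 0.03,"pos": [0,0,-0.08]},{"aperture": 0.03,"pos": [0,0,-0.24]},{"aperture": 0.03,"pos": [0,0,-0.64]},{"aperture": 0.03,"pos": [0,0,-0.64]},{"aperture": 0.03,"pos": [0,0,-0.48]},{"aperture": 0.03}])

```text
time: 28.6
tool_pos: [0.6519, 0.033, 0.1569]
ee_rot: [[-1.0, -0.0, 0.006], [-0.0, 1.0, 0.0], [-0.006, 0.0, -1.0]]
ft_force: [0.0, -0.5, -1.0]
width: 0.0325
grip_force: 40.0
```

In the tool's units: -0.04 m is -0.64, 0.0045 m is 0.072.

>>> jog_arm(rows=[{"aperture": 0.03,"pos": [0.072,-0.64,0]},{"aperture": 0.03,"pos": [0.072,-0.64,0]},{"aperture": 0.03,"pos": [0.072,-0.64,0]},{"aperture": 0.03,"pos": [0.072,-0.64,0]},{"aperture": 0.03,"pos": [0.072,-0.64,0]},{"aperture": 0.03,"pos": [0.072,-0.64,0]},{"aperture": 0.03,"pos": [0.072,-0.64,0]},{"aperture": 0.03},{"aperture": 0.03,"pos": [0,0,0.48]},{"aperture": 0.03,"pos": [0,0,0.48]},{"aperture": 0.03,"pos": [0,0,0.48]},{"aperture": 0.03,"pos": [0,0,0.32]},{"aperture": 0.03,"pos": [0,0,0.192]},{"aperture": 0.03,"pos": [0,0,0.064]},{"aperture": 0.03,"pos": [0,0,0.024]},{"aperture": 0.03,"pos": [0,0,0.016]},{"aperture": 0.03,"pos": [0,0,0.008]},{"aperture": 0.03},{"aperture": 0.03}])

```text
time: 30.98
tool_pos: [0.6184, -0.2472, 0.0244]
ee_rot: [[-1.0, 0.0, 0.0], [0.0, 1.0, -0.0], [-0.0, -0.0, -1.0]]
ft_force: [0.7, 0.5, -1.2]
width: 0.0326
grip_force: 40.2
```

>>> jog_arm(rows=[{"aperture": 0.03,"pos": [0,0,0.008]},{"aperture": 0.03},{"aperture": 0.03}])

```text
time: 31.35
tool_pos: [0.6184, -0.2472, 0.0243]
ee_rot: [[-1.0, 0.0, 0.0], [0.0, 1.0, -0.0], [-0.0, -0.0, -1.0]]
ft_force: [-2.6, 1.2, 5.9]
width: 0.033
grip_force: 40.5
```

In the tool's units: -0.04 m is -0.64, 0.0372 m is 0.5952.

>>> jog_arm(rows=[{"aperture": 0.06},{"aperture": 0.06},{"aperture": 0.06},{"aperture": 0.06,"pos": [0,0,-0.464]},{"aperture": 0.06,"pos": [0,0,-0.64]},{"aperture": 0.06,"pos": [0,0,-0.64]},{"aperture": 0.06,"pos": [0,0,-0.64]},{"aperture": 0.06,"pos": [0.1904,0.5952,0]},{"aperture": 0.06,"pos": [0.1904,0.5952,0]},{"aperture": 0.06,"pos": [0.1904,0.5952,0]},{"aperture": 0.06,"pos": [0.1904,0.5952,0]},{"aperture": 0.06,"pos": [0.1904,0.5952,0]},{"aperture": 0.06,"pos": [0.1904,0.5952,0]},{"aperture": 0.06,"pos": [0.1904,0.5952,0]},{"aperture": 0.06,"pos": [0.1904,0.5952,0]},{"aperture": 0.06,"pos": [0.1904,0.5952,0]},{"aperture": 0.06,"pos": [0.1904,0.5952,0]},{"aperture": 0.06,"pos": [0.1904,0.5952,0]},{"aperture": 0.06,"pos": [0.1904,0.5952,0]},{"aperture": 0.06}])

```text
time: 33.85
tool_pos: [0.4748, 0.2012, 0.1727]
ee_rot: [[-1.0, -0.004, 0.0], [-0.004, 1.0, 0.0], [-0.0, 0.0, -1.0]]
ft_force: [-0.2, 0.2, 0.7]
width: 0.0597
grip_force: 0.0
```

```bash
python3 - <<'E'
from cell import bot, probe_bus, grab_frame
import cv2
f=grab_frame("side")["color"]
cv2.imwrite("pics/s6.png",f)
E
```

```text
(no output)
```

View pics/s6.png

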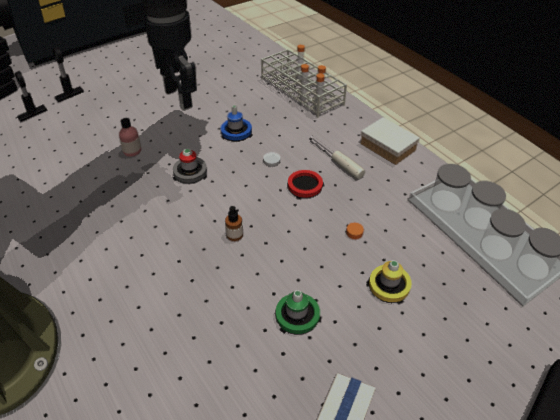

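Yellow stands in the yellow case (391,278), and the red case (305,183) is empty. Next: pick red from the spare.

In the tool's units: 0.04 m is 0.64, 0.03 m is 0.48.

>>> jog_arm(rows=[{"aperture": 0.06,"pos": [0,0,0.64]},{"aperture": 0.06,"pos": [0,0,0.64]},{"aperture": 0.06,"pos": [0,0,0.48]},{"aperture": 0.06,"pos": [0,0,0.32]},{"aperture": 0.06,"pos": [0,0,0.16]},{"aperture": 0.06,"pos": [0,0,0.152]},{"aperture": 0.06},{"aperture": 0.03},{"aperture": 0.03},{"aperture": 0.03},{"aperture": 0.03},{"aperture": 0.03},{"aperture": 0.03}])

```text
time: 35.52
tool_pos: [0.4762, 0.1996, 0.0241]
ee_rot: [[-1.0, -0.0, 0.002], [-0.0, 1.0, 0.001], [-0.002, 0.001, -1.0]]
ft_force: [-0.5, -0.3, 5.8]
width: 0.0327
grip_force: 39.6
```

>>> jog_arm(rows=[{"aperture": 0.03,"pos": [0,0,-0.08]},{"aperture": 0.03,"pos": [0,0,-0.24]},{"aperture": 0.03,"pos": [0,0,-0.64]},{"aperture": 0.03,"pos": [0,0,-0.64]},{"aperture": 0.03,"pos": [0,0,-0.48]},{"aperture": 0.03}])

```text
time: 36.28
tool_pos: [0.4774, 0.2001, 0.1565]
ee_rot: [[-1.0, -0.0, 0.005], [-0.0, 1.0, 0.002], [-0.005, 0.002, -1.0]]
ft_force: [1.1, -0.3, -1.7]
width: 0.0328
grip_force: 39.9
```

In the tool's units: 0.03 m is 0.48, -0.0285 m is -0.456.

>>> jog_arm(rows=[{"aperture": 0.03,"pos": [-0.456,-0.4512,0]},{"aperture": 0.03,"pos": [-0.456,-0.4512,0]},{"aperture": 0.03,"pos": [-0.456,-0.4512,0]},{"aperture": 0.03,"pos": [-0.456,-0.4512,0]},{"aperture": 0.03,"pos": [-0.456,-0.4512,0]},{"aperture": 0.03,"pos": [-0.456,-0.4512,0]},{"aperture": 0.03},{"aperture": 0.03,"pos": [0,0,0.48]},{"aperture": 0.03,"pos": [0,0,0.48]},{"aperture": 0.03,"pos": [0,0,0.48]},{"aperture": 0.03,"pos": [0,0,0.32]},{"aperture": 0.03,"pos": [0,0,0.192]},{"aperture": 0.03,"pos": [0,0,0.064]},{"aperture": 0.03,"pos": [0,0,0.024]},{"aperture": 0.03,"pos": [0,0,0.016]},{"aperture": 0.03,"pos": [0,0,0.008]},{"aperture": 0.03},{"aperture": 0.03}])

```text
time: 38.52
tool_pos: [0.6466, 0.03, 0.0244]
ee_rot: [[-1.0, 0.0, 0.0], [0.0, 1.0, 0.0], [-0.0, 0.0, -1.0]]
ft_force: [0.4, -0.0, -1.1]
width: 0.033
grip_force: 40.1
```

>>> jog_arm(rows=[{"aperture": 0.03,"pos": [0,0,0.008]},{"aperture": 0.03},{"aperture": 0.03}])

```text
time: 38.9
tool_pos: [0.6466, 0.0301, 0.0241]
ee_rot: [[-1.0, -0.0, 0.0], [-0.0, 1.0, -0.0], [-0.0, -0.0, -1.0]]
ft_force: [-1.7, -1.0, 4.7]
width: 0.0325
grip_force: 40.3
```

In the tool's units: -0.04 m is -0.64, -0.029 m is -0.464.

>>> jog_arm(rows=[{"aperture": 0.06},{"aperture": 0.06},{"aperture": 0.06},{"aperture": 0.06,"pos": [0,0,-0.464]},{"aperture": 0.06,"pos": [0,0,-0.64]},{"aperture": 0.06,"pos": [0,0,-0.64]},{"aperture": 0.06,"pos": [0,0,-0.64]},{"aperture": 0.06,"pos": [0,0.64,0]},{"aperture": 0.06,"pos": [0,0.64,0]},{"aperture": 0.06,"pos": [0,0.64,0]},{"aperture": 0.06,"pos": [0,0.64,0]},{"aperture": 0.06},{"aperture": 0.06}])

```text
time: 40.52
tool_pos: [0.6463, 0.1898, 0.1725]
ee_rot: [[-1.0, -0.0, -0.0], [-0.0, 1.0, -0.001], [0.0, -0.001, -1.0]]
ft_force: [0.0, -0.2, -0.2]
width: 0.06
grip_force: 0.0
```

```bash
python3 - <<'E'
from cell import bot, probe_bus, grab_frame
import cv2
f=grab_frame("side")["color"]
cv2.imwrite("pics/s7.png",cv2.resize(f[90:350,120:440],None,fx=2.3,fy=2.3,interpolation=cv2.INTER_CUBIC))
E
```

```text
(no output)
```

View pics/s7.png

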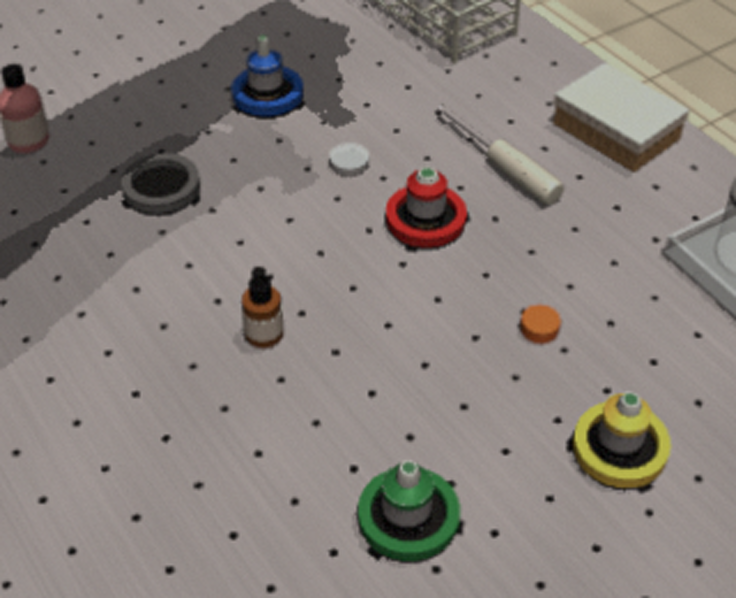

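All four objectives stand upright in matching cases: blue (265,85), red (427,210), yellow (624,438), green (408,508). The spare (160,183) is empty and the bottle (262,315) stands where it was.

```bash
python3 -c "
from cell import bot, probe_bus, grab_frame
print(bot.close_job())"
```

```text
the job is handed in; nothing more can be done
None
```

The job is handed in after about 41 s of robot time: each objective stands upright in the case of its own colour, the spare is empty, and the oil bottle was not moved.

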